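# Pop the sample port of a bench reader

### The arm

A 6-joint arm with a two-finger parallel gripper is mounted at the origin on a cart in front of the work surface, level with it; the furniture and walls round the work are solid. World frame = base frame: x ahead of the robot, y to its left, z up, the work surface at z = 0. Lengths are in m, angles in rad, forces in N, time in s.
With the tool pointing down it reaches from about 0.325 to 0.9 m from the base axis. Payload 6.1 kg.
Tool frame: the origin (TCP) lies at the very end of the fingers, on their centre line; the grasp point (between the pads) lies 19 mm behind it; z points along the fingers, y is the direction in which the jaws open and shut (so a half turn about z gives the same grasp; the last joint's range is limited). The gripper opens to 87 mm and grips with 3 to 60 N. Pads are 19 mm wide; open, the fingers measure 117 mm over their backs; the gripper's body (75 mm by 190 mm) begins 51 mm behind the grasp point.
Start: joints at [-1.318, 0.22, 1.526, -0, 1.395, -0.126], TCP at [0.231, -0.581, 0.188] pointing down, gripper open.
Joint ranges: [-2.98, 2.98], [-0.91, 2.08], [0.09, 2.57], [-1.24, 4.39], [0.2, 2.65], [-2.68, 2.68]. Speed limits (rad/s): [2.57, 2.57, 3.01, 3.14, 3.14, 3.14].

### API

Orientations are given as a unit quaternion [w, x, y, z].
In Python, from bench import bot gives the robot as it stands.
- The arm moves only by the tool step_arm, never from a script. Its argument "motion" is a list of rows, each a list of 6 numbers: the shift along the world's x, y, z in mm, then the turn, a rotation vector about the world's x, y, z in rad. In form: [[x, y, z, rx, ry, rz], ...]. A call has 1 to 8 rows; each row is the pose to reach, as a shift and turn from the pose measured when the call began; what a row does not reach only later rows make up. A row lasts 1/8 s, in which the tool goes at most 62.5 mm and 10.7 degrees, less where a joint would pass 70% of its speed; a pose out of reach is approached as far as the arm can. A call with a gripper value outside its range is refused whole. "claw" is the finger opening in mm, from 0 to 87, set as the call begins (left out, the last holds). The fingers move at their own pace and stop on an object; "squeeze" is the grip in N (left out, the last holds). Time passes only in rows, so rows that repeat a pose let the fingers close. It gives the time, the measured TCP pose, the force and the opening at its end, in the units of the state.
- bot.get_obs(): the state, without advancing time (a new reading comes with each control period).
- bot.snapshot(name): name is "scene" or "top" or "wrist"; returns the picture (480x640x3 uint8, red, green, blue); there is no depth.
- bot.camera_info(name): a dict with "K" (3x3 intrinsics, pixels), "dist_coeffs" ([k1, k2, p1, p2, k3] as OpenCV has them; the pictures are not rectified), "xyz" and "rotation" of the camera in the world; the wrist camera has in their place "hand_eye" (4x4, takes a point from camera to tool coordinates, whose origin is the TCP and whose axes are the flange's). Camera axes: x right, y down, z forward; pixel columns grow to the right and rows downward; lengths in m; the calibration is good to about 2 mm. A picture is of the moment at which its call begins: read the wrist's pose just before it. camera_info takes no time and is no camera call.
- bot.hand_in(): hands the job in, once; it reports no verdict.
Trained networks look in the newest picture that a camera, given by its name, has taken for a name from the list of things; names that differ only in an ending like _2 or _b are one class to them, and where a whole thing is asked for, a point or a joint stands for the part that bears it (a point fixed in the world has none). Each returns a list of dicts, best first, with "score" (0 to 1); they miss things now and then, are a little off and sometimes report something else, mostly with a low value. They report only what shows in the picture. A call takes as long as a camera call.
- bot.masks_of(camera, name): "region" (480x640 bool, what is visible of it) and "pixel" ([column, row] in pixels, amid what is visible of it).
- bot.tip_of(camera, name): "pixel" ([column, row] in pixels: a listed point, or the origin of a listed thing).
The state is a dict: "t": time; "joints": joint angles; "joint_velocities": joint speeds; "joint_torque": joint torques, N m; "eef_pos": TCP position; "tcp_rot": TCP orientation; "wrist_force": force on the tool from outside, world axes, zero at the start; "moment": the same for the moment, N m; "grip_width": finger opening in m.
Only numpy, scipy, OpenCV 4.12 (cv2) and the standard library are available. Lean on these libraries where they do the work, as an engineer would, in place of code of your own. Each camera call takes 0.05 s, during which the arm holds its last target.

### The job

Open the sample port of the reader with the green press pad so that a vial can be loaded: press the green pad on the front edge of its white hatch all the way down once, lightly and without haste, with the fingertips so that the push-push latch lets go, then back off and let the hatch spring up. It must stay wide open by itself, so do not push it down again (that would latch it). Leave the reader with the orange pad shut, and do not grip, lift or shift the readers or anything that stands around them.

Things in the scene. Friction and masses are not known exactly. Their poses are not given: they have to be found in the camera images.
- reader_green: bench sample reader with the green press pad: grey housing 150x98 mm, loose on rubber feet, 1.6 kg. Origin: centre of its underside, on the table. Its front (with a bar in green) faces its own -x, z up. Grey frame round the white hatch 58 mm high, console at the back (x = +30 to +75 mm) 73 mm. Hatch: plate 86x78x12 mm, hinged at its back along y at x = +26 mm, z = 63 mm; its top at 69 mm when shut
- hatch_green (a joint): angle of the green-pad hatch, rad: 0 (within 0.02) latched shut, grows to 1.0 as its front edge rises, negative while pressed, stop at -0.11. Push-push latch: pressed to about -0.08 (6 mm at the pad, 8 mm at the stop; about 3 N) and held 0.2 s it unlatches; once the pressure is taken off, a spring swings it up to 1.0 in about 1 s and holds it there. Pressed shut again, it latches
- pad_green (a point): centre of the top of the green ribbed press pad on the front edge of that hatch (pad 22 mm along x, 52 mm along y, 71 mm above the table when shut); axes as the hatch: x to the back (hinge 75 mm away), y along the hinge, z out of its top. It moves with the hatch
- reader_orange: bench sample reader with the orange press pad: grey housing 150x98 mm, loose on rubber feet, 1.6 kg. Origin: centre of its underside, on the table. Its front (with a bar in orange) faces its own -x, z up. Grey frame round the white hatch 58 mm high, console at the back (x = +30 to +75 mm) 73 mm. Hatch: plate 86x78x12 mm, hinged at its back along y at x = +26 mm, z = 63 mm; its top at 69 mm when shut
- hatch_orange (a joint): angle of the orange-pad hatch, rad: 0 (within 0.02) latched shut, grows to 1.0 as its front edge rises, negative while pressed, stop at -0.11. Push-push latch: pressed to about -0.08 (6 mm at the pad, 8 mm at the stop; about 3 N) and held 0.2 s it unlatches; once the pressure is taken off, a spring swings it up to 1.0 in about 1 s and holds it there. Pressed shut again, it latches
- pad_orange (a point): centre of the top of the orange ribbed press pad on the front edge of that hatch (pad 22 mm along x, 52 mm along y, 71 mm above the table when shut); axes as the hatch: x to the back (hinge 75 mm away), y along the hinge, z out of its top. It moves with the hatch
- striker_green (a joint): side travel (m) of the small hidden latch pin under the green-pad hatch: about 0 latched, +0.010 with the pad pressed, near -0.003 once the hatch has popped; below -0.0065 only when a popped hatch is pushed shut again. Nothing is to be done with it
- vial_red: small clear vial with a red cap, 25 mm across, 47 mm high; a bystander, loose; origin at the centre of its underside
- vial_white: small clear vial with a white cap, 25 mm across, 47 mm high; a bystander, loose; origin at the centre of its underside
- weight_50g: small brass calibration weight, 20 mm across, 31 mm high; a bystander, loose; origin at the centre of its underside
- timer: white digital timer lying flat, 60x62x18 mm; a bystander, loose; origin at the centre of its underside
- petri: clear petri dish lying flat, 62 mm across, 15 mm high; a bystander, loose; origin at the centre of its underside
- marker: white marker pen with a red cap, lying along y at yaw 0, 17x135x16 mm; a bystander, loose; origin at the centre of its underside

How it is judged:
By the outcome, as a careful person would: the job done as asked, in the order asked, and still so for the second after the job is handed in, with the robot touching nothing.
It also fails if it takes over 27 s, if anything falls off the work surface, if the arm or the gripper's body presses on something with over 40 N, if the wrist force passes 120 N, or if a joint passes its speed limit or range.

## Working session

There is one attempt and no reset: what is moved stays moved. The work goes in short steps, Python scripts to look and compute and a tool call to move; the robot and the scene stay as the last step left them, time stands still between calls to the robot, and variables do not carry over. Pictures are saved under pics/ and viewed, and the job is handed in when it is done.

Besides the shell and the picture viewer there is one more tool, called after "Request:" as name(argument=value, ...), one argument or row to a line, values as JSON. step_arm: Moves the arm, as the interface text tells. Its arguments: {"type":"object","properties":{"motion":{"type":"array"},"claw":{"type":"number"},"squeeze":{"type":"number"}},"required":["motion"]}

```bash
mkdir -p pics; ls; cat > h.py <<'E'
import numpy as np, cv2
from bench import bot
def ray(ci,px,R=None,t=None):
    K=np.array(ci["K"]);d=np.array(ci["dist_coeffs"])
    u=cv2.undistortPoints(np.array([[px]],float),K,d)[0,0]
    R=np.array(ci["rotation"]) if R is None else R
    t=np.array(ci["xyz"]) if t is None else t
    return t, R@np.array([u[0],u[1],1.])
def atz(ci,px,z,R=None,t=None):
    o,v=ray(ci,px,R,t); return o+v*(z-o[2])/v[2]
def save(name,img): cv2.imwrite(f"pics/{name}.png",img[:,:,::-1])
E
python3 - <<'E'
from h import *
np.set_printoptions(precision=4,suppress=True)
print(bot.get_obs())
for c in("top","scene"):
    im=bot.snapshot(c);save(c+"0",im);ci=bot.camera_info(c);print(c,ci)
    for n,z in(("pad_green",.071),("pad_orange",.071),("reader_green",0),("reader_orange",0)):
        for r in bot.tip_of(c,n)[:2]:print(c,n,r["score"],r["pixel"],atz(ci,r["pixel"],z))
E
```

```text
pics
{'t': 0.0, 'joints': array([-1.3181,  0.2212,  1.5276,  0.    ,  1.3947, -0.1261]), 'joint_velocities': array([-0.0006,  0.0006, -0.0005,  0.0003,  0.0008,  0.0004]), 'joint_torque': array([  0.0002, -49.4618, -38.7372,   0.07  ,   0.0572,  -0.0002]), 'eef_pos': array([ 0.231 , -0.58  ,  0.1874]), 'tcp_rot': array([-0.0009,  0.9821,  0.1883, -0.0001]), 'wrist_force': array([-0.1646, -0.3881, -0.383 ]), 'moment': array([-0.0299,  0.0078, -0.019 ]), 'grip_width': 0.08713951046378578}
top {'K': array([[478.9395,   0.    , 324.9842],
       [  0.    , 478.9395, 240.3031],
       [  0.    ,   0.    ,   1.    ]]), 'dist_coeffs': array([-0.1193,  0.    ,  0.    ,  0.    ,  0.    ]), 'xyz': array([0.341 , 0.083 , 1.0429]), 'rotation': array([-0.0503,  0.7111, -0.6995,  0.0497])}Traceback (most recent call last):
  File "<stdin>", line 7, in <module>
  File "h.py", line 10, in atz
    o,v=ray(ci,px,R,t); return o+v*(z-o[2])/v[2]
        ~~~^^^^^^^^^^^
  File "h.py", line 8, in ray
    return t, R@np.array([u[0],u[1],1.])
              ~^~~~~~~~~~~~~~~~~~~~~~~~~
ValueError: matmul: Input operand 1 has a mismatch in its core dimension 0, with gufunc signature (n?,k),(k,m?)->(n?,m?) (size 3 is different from 4)
```

Rotation is a quaternion (w first).

```bash
python3 - <<'E'
s=open('h.py').read()
s=s.replace('R=np.array(ci["rotation"]) if','R=Q(ci["rotation"]) if').replace("def ray","from scipy.spatial.transform import Rotation\ndef Q(q): return Rotation.from_quat(q,scalar_first=True).as_matrix()\ndef ray",1)
open('h.py','w').write(s)
E
python3 - <<'E'
from h import *
np.set_printoptions(precision=4,suppress=True)
for c in("top","scene"):
    im=bot.snapshot(c);save(c+"1",im);ci=bot.camera_info(c);print(c,ci["xyz"])
    for n,z in(("pad_green",.071),("pad_orange",.071),("reader_green",0),("reader_orange",0)):
        for r in bot.tip_of(c,n)[:2]:print(c,n,r["score"],r["pixel"],atz(ci,r["pixel"],z))
print(bot.get_obs()["t"])
E
```

```text
top [0.341  0.083  1.0429]
top pad_green 0.57 [354.4, 208.3] [0.5475 0.0251 0.071 ]
top pad_orange 0.66 [239.4, 230.0] [0.4981 0.2619 0.071 ]
top pad_orange 0.44 [192.6, 163.2] [0.6404 0.369  0.071 ]
top reader_green 0.62 [354.0, 191.6] [0.6007 0.022  0.    ]
top reader_orange 0.76 [250.6, 213.9] [0.5462 0.2515 0.    ]
top reader_orange 0.35 [353.7, 192.1] [0.5995 0.0227 0.    ]
scene [-0.2098 -0.5273  0.4955]
scene pad_green 0.68 [353.5, 241.9] [0.5539 0.0362 0.071 ]
scene pad_green 0.44 [228.1, 269.6] [0.3184 0.1279 0.071 ]
scene pad_orange 0.56 [250.0, 219.3] [0.5024 0.2719 0.071 ]
scene reader_green 0.9 [373.0, 266.7] [0.6093 0.0257 0.    ]
scene reader_orange 0.76 [273.0, 249.5] [0.5337 0.2376 0.    ]
scene reader_orange 0.55 [225.3, 271.9] [0.3965 0.234  0.    ]
0.6
```

View pics/top1.png

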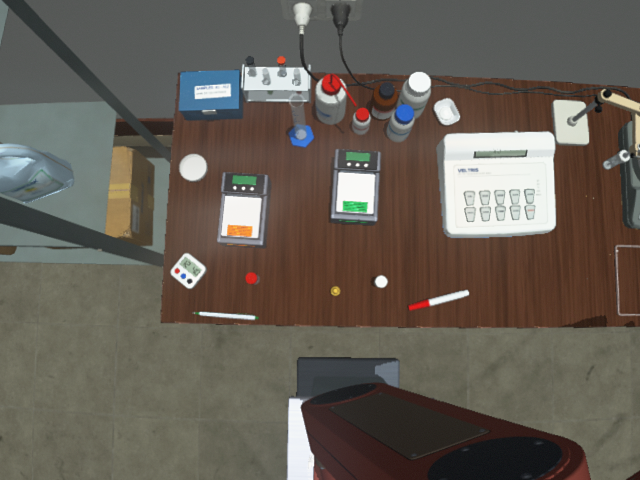

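View pics/scene1.png

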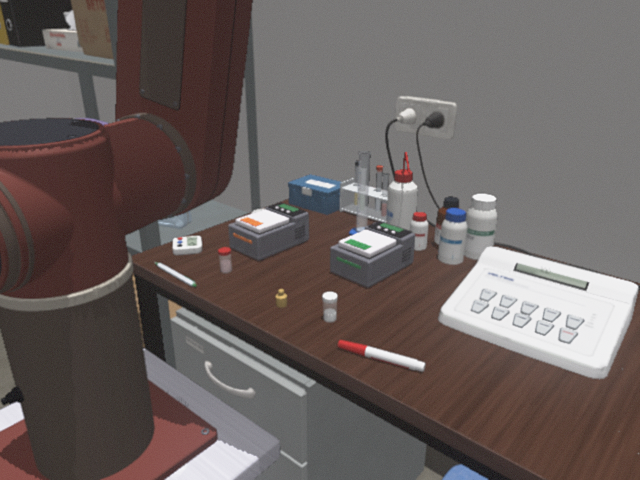

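The top view shows the green pad at about (355,207) on the middle reader, with the orange one at (239,230) to its left. Next I'll refine the green pad by colour and triangulate it.

```bash
python3 - <<'E'
from h import *
np.set_printoptions(precision=4,suppress=True)
rays=[]
for c,(a,b,x,y) in(("top",(195,215,335,380)),("scene",(228,254,335,375))):
    im=cv2.imread(f"pics/{c}1.png").astype(int);ci=bot.camera_info(c)
    m=np.zeros(im.shape[:2],bool);s=im[a:b,x:y]
    m[a:b,x:y]=(s[:,:,1]-s[:,:,2]>50)&(s[:,:,1]-s[:,:,0]>40)
    v,u=np.nonzero(m);print(c,m.sum(),u.mean(),v.mean(),u.min(),u.max(),v.min(),v.max())
    p=(u.mean(),v.mean());print(atz(ci,p,.071));rays.append(ray(ci,p))
    if c=="top":
        P=np.array([atz(ci,q,.071)[:2] for q in zip(u.astype(float),v.astype(float))])
        r=cv2.minAreaRect(P.astype(np.float32)*1000);print(r)
        for q in((332,222),(381,222),(336,149),(382,152)):print(q,atz(ci,q,.058 if q[1]>200 else .073))
A=[];B=[]
for o,d in rays:
    d=d/np.linalg.norm(d);M=np.eye(3)-np.outer(d,d);A.append(M);B.append(M@o)
print("tri",np.linalg.lstsq(np.vstack(A),np.hstack(B),rcond=None)[0])
im=cv2.imread("pics/top1.png")[130:240,310:400];cv2.imwrite("pics/crop.png",cv2.resize(im,None,fx=5,fy=5,interpolation=cv2.INTER_CUBIC))
E
```

```text
top 246 354.520325203252 206.0487804878049 343 367 201 211
[0.5523 0.0249 0.071 ]
((552.4147338867188, 23.871845245361328), (21.185426712036133, 49.96466064453125), 0.9994609951972961)
(332, 222) [0.5202 0.071  0.058 ]
(381, 222) [ 0.522  -0.0316  0.058 ]
(336, 149) [0.6744 0.0649 0.073 ]
(382, 152) [ 0.6697 -0.0324  0.073 ]
scene 96 357.6145833333333 243.88541666666666 346 369 239 248
[0.5517 0.0246 0.071 ]
tri [0.5523 0.025  0.0707]
```

View pics/crop.png

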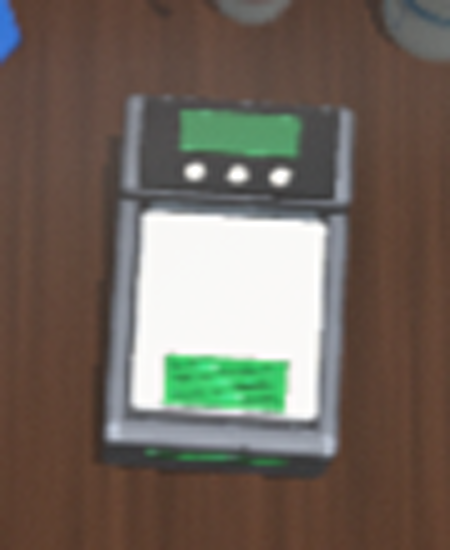

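Both cameras agree on the pad: (0.552, 0.025, 0.071), with reader yaw near 0. I'll close the fingers and move over at height, with the tool turned −0.38 about z.

Request:
step_arm(
  motion=[
    [15,28,5,0,0,-0.04],
    [38,71,5,0,0,-0.1],
    [61,115,5,0,0,-0.16],
    [84,158,5,0,0,-0.22],
    [107,202,5,0,0,-0.28],
    [130,245,5,0,0,-0.34],
    [153,288,5,0,0,-0.38],
    [170,320,5,0,0,-0.38],
  ],
  claw=0,
  squeeze=10,
)

```text
t: 1.6
eef_pos: [0.4019, -0.259, 0.1938]
tcp_rot: [0.0, 1.0, -0.0, 0.0]
wrist_force: [0.5, -1.4, -0.0]
grip_width: 0.015
```

Request:
step_arm(
  motion=[
    [18,35,0,0,0,0],
    [42,79,-5,0,0,0],
    [65,123,-10,0,0,0],
    [88,167,-20,0,0,0],
    [112,211,-35,0,0,0],
    [135,255,-50,0,0,0],
    [150,284,-60,0,0,0],
    [150,284,-64,0,0,0],
  ],
)

```text
t: 2.6
eef_pos: [0.552, 0.027, 0.129]
tcp_rot: [-0.0, 1.0, 0.001, -0.0]
wrist_force: [-0.3, -1.4, -0.1]
grip_width: 0.0005
```

```bash
python3 - <<'E'
from h import *
np.set_printoptions(precision=4,suppress=True)
o=bot.get_obs();print(o)
for c in("wrist","scene"):save(c+"2",bot.snapshot(c))
ci=bot.camera_info("wrist");T=np.array(ci["hand_eye"]);W=np.eye(4);W[:3,:3]=Q(o["tcp_rot"]);W[:3,3]=o["eef_pos"];X=W@T
print(T)
for r in bot.tip_of("wrist","pad_green"):print(r["score"],r["pixel"],atz(ci,r["pixel"],.071,X[:3,:3],X[:3,3]))
E
```

```text
{'t': 2.6, 'joints': array([-0.0938,  0.099 ,  1.7778,  0.    ,  1.2651,  1.4744]), 'joint_velocities': array([-0.0472,  0.0055,  0.0441, -0.0196, -0.0478, -0.0252]), 'joint_torque': array([  1.2354, -41.687 , -37.5742,   0.3217,  -0.1515,   0.2833]), 'eef_pos': array([0.552, 0.027, 0.129]), 'tcp_rot': array([-0.    ,  1.    ,  0.0013, -0.0002]), 'wrist_force': array([-0.2536, -1.3919, -0.1364]), 'moment': array([0.0235, 0.0234, 0.0353]), 'grip_width': 0.0005150234438948544}
[[-0.0006 -0.9669 -0.2551  0.0693]
 [ 1.     -0.0005 -0.0001  0.0004]
 [-0.     -0.2551  0.9669 -0.1966]
 [ 0.      0.      0.      1.    ]]
0.61 [316.1, 241.4] [0.5533 0.0264 0.071 ]
```

View pics/wrist2.png

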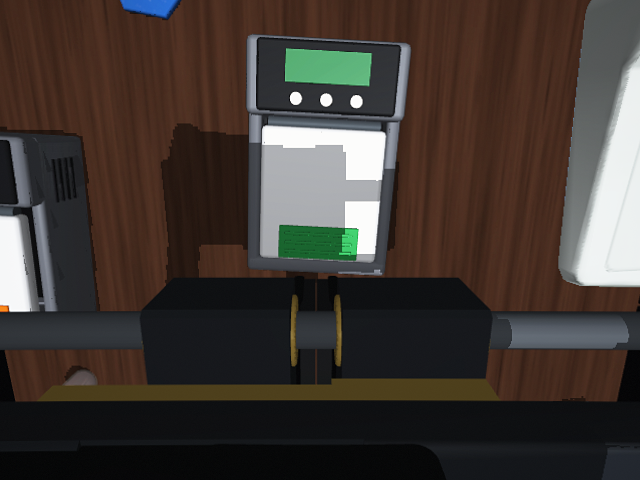

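View pics/scene2.png

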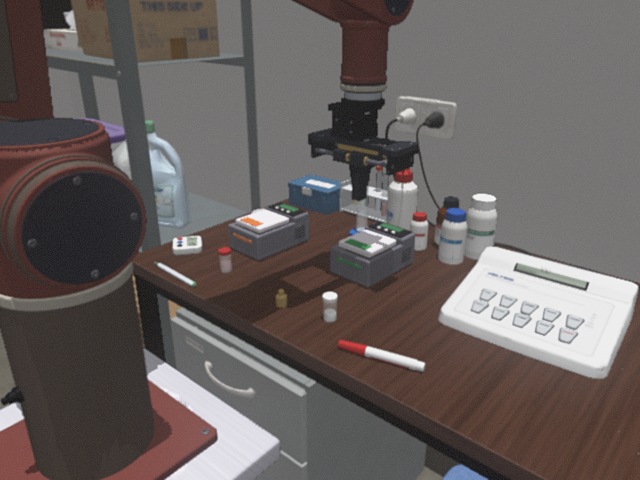

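The wrist view shows the pad at (317,242), which gives (0.553, 0.026). The TCP is centred over it, so I'll go down to just above it.

Request:
step_arm(
  motion=[
    [0,-1,-12,0,0,0],
    [0,-1,-26,0,0,0],
    [0,-1,-37,0,0,0],
    [0,-1,-45,0,0,0],
    [0,-1,-50,0,0,0],
    [0,-1,-53,0,0,0],
    [0,-1,-54,0,0,0],
  ],
)

```text
t: 3.62
eef_pos: [0.5516, 0.0234, 0.0757]
tcp_rot: [0.0, 1.0, -0.0, 0.0]
wrist_force: [0.1, 0.2, 0.4]
grip_width: 0.0008
```

Request:
step_arm(
  motion=[
    [0,0,-1,0,0,0],
    [0,0,-2,0,0,0],
    [0,0,-3,0,0,0],
    [0,0,-4,0,0,0],
    [0,0,-5,0,0,0],
    [0,0,-6,0,0,0],
    [0,0,-7,0,0,0],
  ],
)

```text
t: 4.5
eef_pos: [0.5516, 0.0234, 0.0686]
tcp_rot: [0.0, 1.0, -0.0, 0.0]
wrist_force: [-0.5, -1.2, 0.2]
grip_width: 0.0005
```

Request:
step_arm(
  motion=[
    [0,0,-0.8,0,0,0],
    [0,0,-1.6,0,0,0],
    [0,0,-2.4,0,0,0],
    [0,0,-3.2,0,0,0],
    [0,0,-4,0,0,0],
  ],
)

```text
t: 5.12
eef_pos: [0.5516, 0.0234, 0.0646]
tcp_rot: [0.0, 1.0, -0.0, 0.0]
wrist_force: [-0.8, 0.4, -0.5]
grip_width: 0.0007
```

```bash
python3 - <<'E'
from h import *
o=bot.get_obs();print(o["eef_pos"],o["wrist_force"],o["moment"])
save("wrist3",bot.snapshot("wrist"));print(bot.get_obs()["wrist_force"])
save("scene3",cv2.resize(bot.snapshot("scene")[180:300,300:460],None,fx=5,fy=5))
E
```

```text
[0.55163725 0.02342956 0.06461016] [-0.7514644   0.4289325  -0.48750019] [ 0.04222973  0.01512385 -0.00856966]
[-0.33342192 -0.30169307 -0.99745772]
```

View pics/wrist3.png

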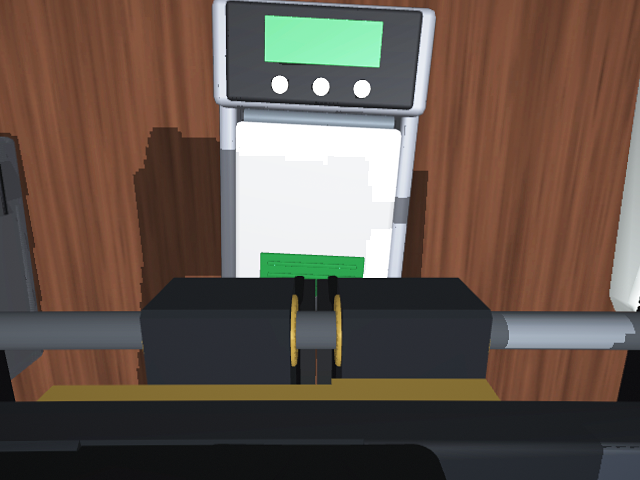

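View pics/scene3.png

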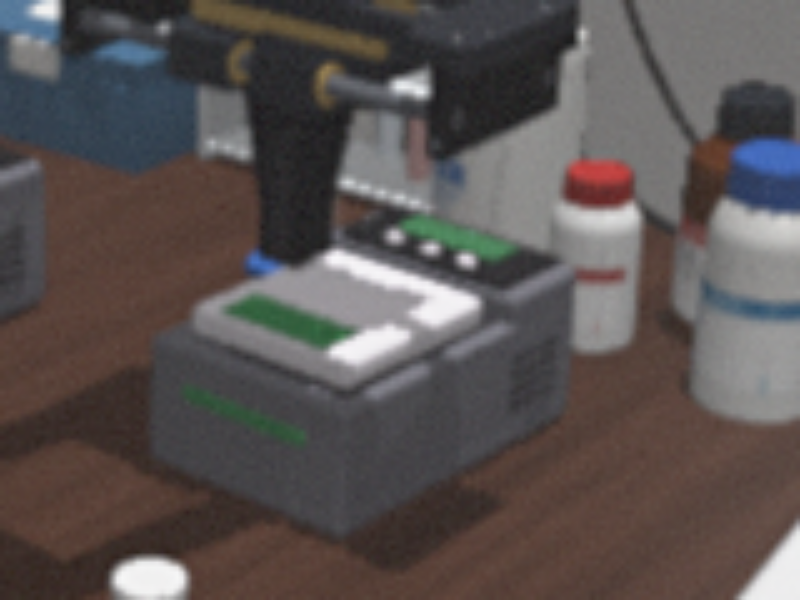

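```bash
python3 - <<'E'
from h import *
o=bot.get_obs();ci=bot.camera_info("scene");R=Q(ci["rotation"]);t=np.array(ci["xyz"])
def pr(p): return cv2.projectPoints(np.array([p],float),cv2.Rodrigues(R.T)[0],-R.T@t,np.array(ci["K"]),np.array(ci["dist_coeffs"]))[0].ravel()
e=o["eef_pos"]
for dz in(0,.02,.04,.06,.07,.09):print(dz,pr(e+[0,0,dz]))
im=bot.snapshot("scene");print(bot.get_obs()["t"],bot.get_obs()["wrist_force"])
cv2.circle(im,tuple(int(round(x)) for x in pr(e)),1,(255,0,0),-1)
save("scene4",cv2.resize(im[130:290,280:480],None,fx=4,fy=4,interpolation=cv2.INTER_NEAREST))
E
```

```text
0 [357.95302013 247.18066797]
0.02 [358.31902297 237.61047356]
0.04 [358.69207874 227.88758965]
0.06 [359.07242204 218.00741741]
0.07 [359.26540279 213.00685419]
0.09 [359.65714123 202.88166593]
5.275 [0.35832833 0.27863424 0.49553354]
```

View pics/scene4.png

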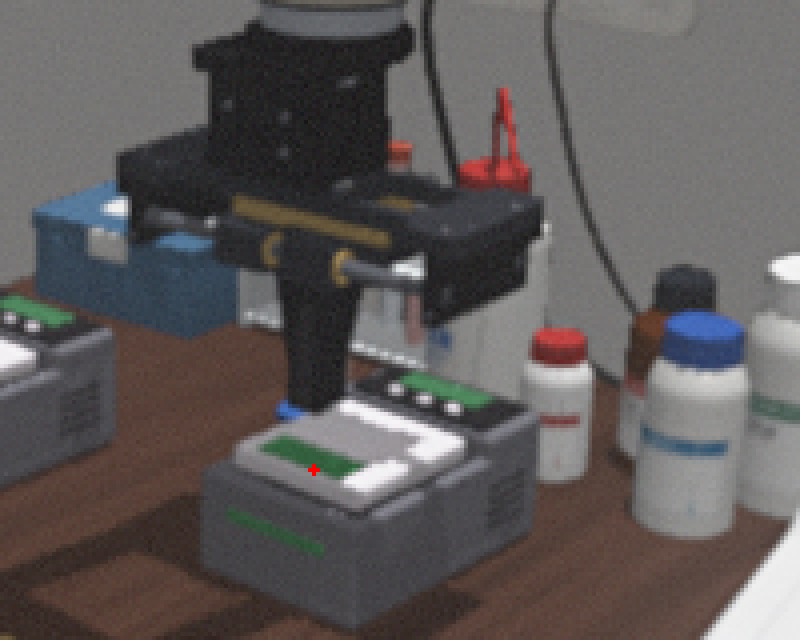

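```bash
python3 - <<'E'
from h import *
np.set_printoptions(precision=4,suppress=True)
o=bot.get_obs();ci=bot.camera_info("wrist");print(ci["K"][0],ci["dist_coeffs"])
T=np.array(ci["hand_eye"]);W=np.eye(4);W[:3,:3]=Q(o["tcp_rot"]);W[:3,3]=o["eef_pos"];X=W@T
print("cam",X[:3,3])
for n,z,a,b in(("console width",.073,(216,105),(428,112)),("hatch back",.069,(237,122),(400,130)),("hatch low",.069,(235,275),(388,277)),("pad w",.071,(260,262),(364,268))):
    A=atz(ci,a,z,X[:3,:3],X[:3,3]);B=atz(ci,b,z,X[:3,:3],X[:3,3]);print(n,A,B,np.linalg.norm(A-B))
Ti=np.linalg.inv(T)
for p in((0,0,0),(.0,.01,0),(0,-.01,0),(.0095,0,0),(0,0,-.03),(.0095,0,-.03),(.0375,.095,-.07),(.0375,.095,-.1)):
    q=Ti[:3,:3]@np.array(p)+Ti[:3,3];print(p,cv2.projectPoints(q[None],np.zeros(3),np.zeros(3),np.array(ci["K"]),np.array(ci["dist_coeffs"]))[0].ravel())
im=bot.snapshot("top");save("top5",im)
E
```

```text
[399.7715   0.     315.6476] [0.0148 0.     0.     0.     0.    ]
cam [0.6209 0.0232 0.2611]
console width [0.6337 0.0674 0.073 ] [ 0.6305 -0.0273  0.073 ] 0.09476485966294851
hatch back [0.6265 0.0592 0.069 ] [ 0.6229 -0.016   0.069 ] 0.0753071025371625
hatch low [0.552  0.0641 0.069 ] [ 0.5508 -0.0137  0.069 ] 0.07783539261267097
pad w [0.5595 0.0509 0.071 ] [ 0.5563 -0.0011  0.071 ] 0.05207584544782955
(0, 0, 0) [314.998  272.7033]
(0.0, 0.01, 0) [334.245 272.694]
(0, -0.01, 0) [295.751  272.7149]
(0.0095, 0, 0) [314.9801 255.1977]
(0, 0, -0.03) [314.8953 295.1038]
(0.0095, 0, -0.03) [314.8732 275.0176]
(0.0375, 0.095, -0.07) [607.8901 235.347 ]
(0.0375, 0.095, -0.1) [693.3531 264.4606]
```

View pics/top5.png

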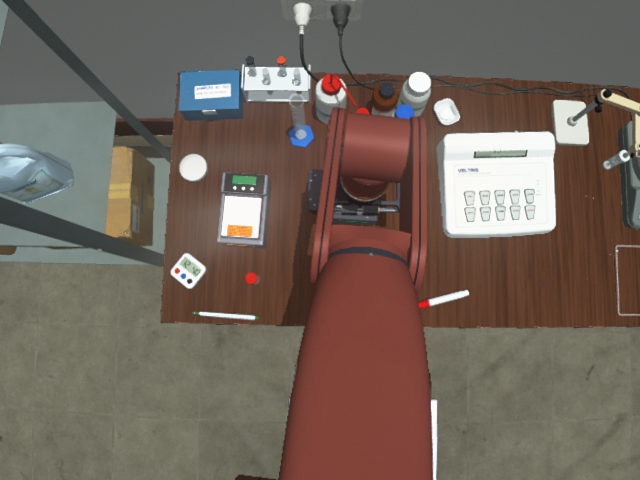

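The sizes in the wrist image (hatch 78 mm, pad 52 mm) confirm the reported tool frame. But the scene view shows the visible fingertips about 30 mm above the stated TCP, and no force registered at z=0.0646. So the real tips are higher than stated, and I'll find contact by force, in small steps.

Request:
step_arm(
  motion=[
    [0,0,-3,0,0,0],
    [0,0,-6,0,0,0],
    [0,0,-9,0,0,0],
    [0,0,-12,0,0,0],
    [0,0,-14,0,0,0],
    [0,0,-16,0,0,0],
  ],
)

```text
t: 6.08
eef_pos: [0.5516, 0.0234, 0.0485]
tcp_rot: [0.0, 1.0, -0.0, 0.0]
wrist_force: [0.2, 0.2, -0.5]
grip_width: 0.0004
```

```bash
python3 - <<'E'
from h import *
o=bot.get_obs();print(o["eef_pos"],o["wrist_force"],o["moment"])
im=bot.snapshot("scene");save("scene6",cv2.resize(im[150:290,290:460],None,fx=4,fy=4,interpolation=cv2.INTER_CUBIC))
E
```

```text
[0.55162786 0.02343414 0.04849835] [ 0.15519728  0.24545823 -0.49866761] [ 0.02878229 -0.02281413 -0.05881073]
```

View pics/scene6.png

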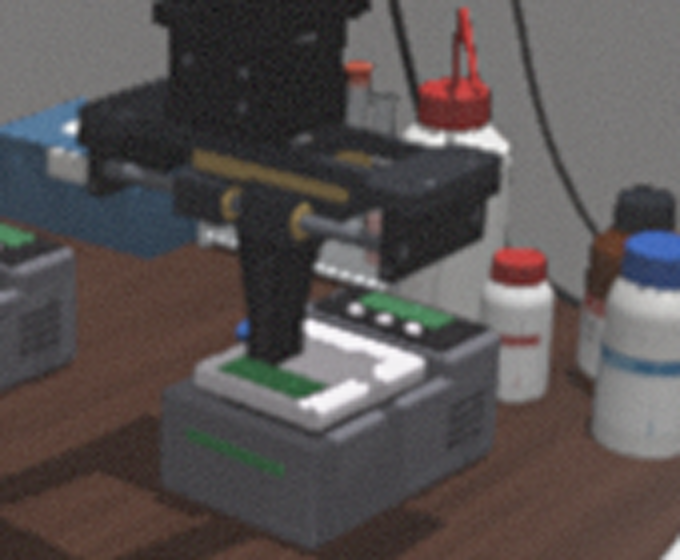

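The tip is now just over the pad, with its lower end at (272,360) in the crop and the pad at (272,376), roughly 8 mm to go. I'll carry on slowly.

Request:
step_arm(
  motion=[
    [0,0,-1,0,0,0],
    [0,0,-2,0,0,0],
    [0,0,-3,0,0,0],
    [0,0,-4,0,0,0],
    [0,0,-5,0,0,0],
    [0,0,-6,0,0,0],
  ],
)

```text
t: 6.88
eef_pos: [0.5514, 0.0234, 0.0422]
tcp_rot: [0.0, 1.0, -0.0, -0.0]
wrist_force: [-0.3, -0.7, 0.2]
grip_width: 0.0005
```

Request:
step_arm(
  motion=[
    [0,0,-1,0,0,0],
    [0,0,-2,0,0,0],
    [0,0,-3,0,0,0],
  ],
)

```text
t: 7.25
eef_pos: [0.5514, 0.0234, 0.0391]
tcp_rot: [0.0, 1.0, -0.0, -0.0]
wrist_force: [0.5, -0.5, -0.7]
grip_width: 0.0004
```

```bash
python3 - <<'E'
from h import *
o=bot.get_obs();print(o["t"],o["eef_pos"],o["wrist_force"],o["moment"])
im=bot.snapshot("scene");save("scene7",cv2.resize(im[150:290,290:460],None,fx=4,fy=4,interpolation=cv2.INTER_CUBIC))
E
```

```text
7.25 [0.55142788 0.0234405  0.03910191] [ 0.47851913 -0.50427586 -0.69502606] [ 0.08980189 -0.0067854   0.00132454]
```

View pics/scene7.png

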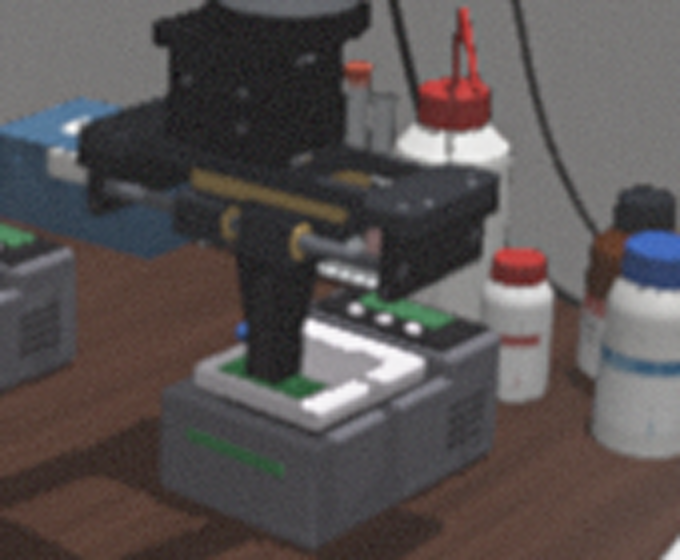

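Request:
step_arm(
  motion=[
    [0,0,-0.8,0,0,0],
    [0,0,-1.6,0,0,0],
    [0,0,-2.4,0,0,0],
  ],
)

```text
t: 7.68
eef_pos: [0.5513, 0.0235, 0.0367]
tcp_rot: [0.0, 1.0, -0.0, -0.0]
wrist_force: [-0.8, -0.3, 2.7]
grip_width: 0.0005
```

Request:
step_arm(
  motion=[
    [0,0,-0.7,0,0,0],
    [0,0,-1.4,0,0,0],
    [0,0,-2,0,0,0],
  ],
)

```text
t: 8.05
eef_pos: [0.5511, 0.0235, 0.0346]
tcp_rot: [0.0, 1.0, -0.0, -0.0]
wrist_force: [-2.3, -0.5, 2.5]
grip_width: 0.0008
```

```bash
python3 - <<'E'
from h import *
o=bot.get_obs();print(o["t"],o["eef_pos"],o["wrist_force"],o["moment"])
im=bot.snapshot("scene");save("scene8",cv2.resize(im[150:290,290:460],None,fx=4,fy=4,interpolation=cv2.INTER_CUBIC))
print(bot.get_obs()["wrist_force"])
E
```

```text
8.05 [0.55110833 0.0234885  0.03464154] [-2.25489417 -0.51945806  2.53313351] [-0.0092789   0.35608378  0.00291503]
[-1.18849147  0.14612695  2.34834989]
```

View pics/scene8.png

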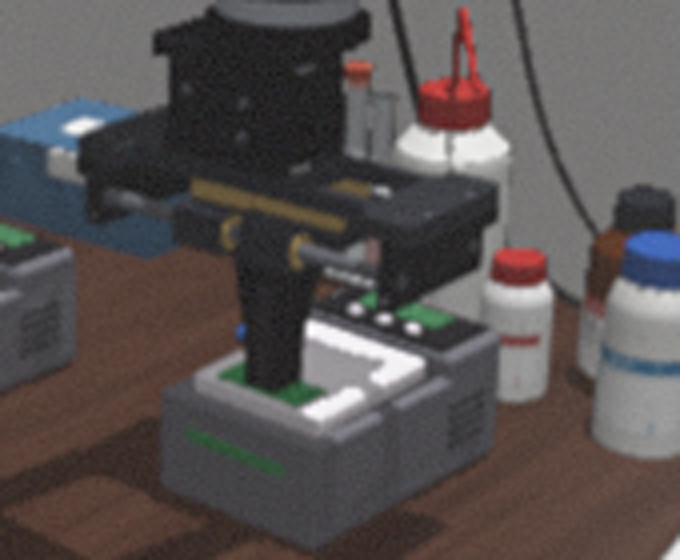

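Contact came at about z=0.038, at roughly 2.5 N, and the hatch is going down. I'll continue to the required travel and hold.

Request:
step_arm(
  motion=[
    [0,0,-0.7,0,0,0],
    [0,0,-1.4,0,0,0],
    [0,0,-2.1,0,0,0],
    [0,0,-2.6,0,0,0],
  ],
)

```text
t: 8.6
eef_pos: [0.551, 0.0235, 0.0319]
tcp_rot: [0.0, 1.0, -0.0, -0.001]
wrist_force: [-2.5, -0.3, 2.7]
grip_width: 0.0009
```

Request:
step_arm(
  motion=[
    [0,0,-0.4,0,0,0],
    [0,0,-0.8,0,0,0],
  ],
)

```text
t: 8.85
eef_pos: [0.5511, 0.0235, 0.0311]
tcp_rot: [0.0, 1.0, -0.0, -0.0]
wrist_force: [-2.7, -0.5, 2.6]
grip_width: 0.0002
```

Request:
step_arm(
  motion=[
    [0,0,-0.4,0,0,0],
    [0,0,-0.7,0,0,0],
  ],
)

```text
t: 9.1
eef_pos: [0.551, 0.0235, 0.0304]
tcp_rot: [0.0, 1.0, -0.0, -0.0]
wrist_force: [-2.0, -0.3, 3.6]
grip_width: 0.0009
```

```bash
python3 - <<'E'
from h import *
o=bot.get_obs();print(o["t"],o["eef_pos"],o["wrist_force"],o["moment"])
E
```

```text
9.1 [0.55104905 0.02349836 0.03038222] [-1.97353134 -0.25495852  3.63171912] [-0.02154935  0.41764917  0.02480941]
```

Request:
step_arm(
  motion=[
    [0,0,-0.4,0,0,0],
    [0,0,-0.4,0,0,0],
    [0,0,-0.4,0,0,0],
  ],
)

```text
t: 9.48
eef_pos: [0.5511, 0.0235, 0.0299]
tcp_rot: [0.0, 1.0, -0.0, -0.0]
wrist_force: [-1.4, 0.3, 2.1]
grip_width: 0.0006
```

Pressed about 7.5 mm and held for over 0.5 s. Now backing off, straight up first, then up and toward the front.

Request:
step_arm(
  motion=[
    [0,0,6,0,0,0],
    [0,0,20,0,0,0],
    [-8,0,40,0,0,0],
    [-30,0,65,0,0,0],
    [-65,0,90,0,0,0],
    [-105,0,115,0,0,0],
    [-140,0,135,0,0,0],
    [-155,0,140,0,0,0],
  ],
)

```text
t: 10.48
eef_pos: [0.3958, 0.0235, 0.1723]
tcp_rot: [0.001, 1.0, -0.0, 0.001]
wrist_force: [0.3, 0.7, -0.5]
grip_width: 0.0005
```

```bash
python3 - <<'E'
from h import *
o=bot.get_obs();print(o["t"],o["eef_pos"],o["wrist_force"])
save("scene9",bot.snapshot("scene"))
E
```

```text
10.475 [0.39576642 0.02345805 0.17229047] [ 0.31902553  0.68841191 -0.54434762]
```

View pics/scene9.png

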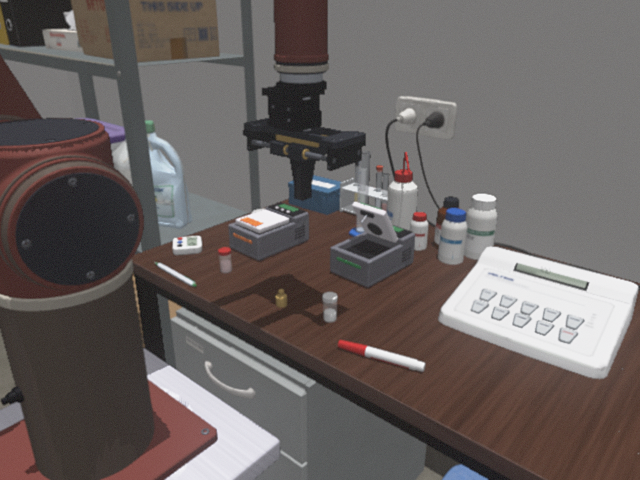

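The green hatch has sprung open (around (375,220)) and the orange one is still shut. I'll wait about a second, clear of everything, and check again.

Request:
step_arm(
  motion=[
    [0,0,10,0,0,0],
    [0,0,15,0,0,0],
    [0,0,15,0,0,0],
    [0,0,15,0,0,0],
    [0,0,15,0,0,0],
    [0,0,15,0,0,0],
    [0,0,15,0,0,0],
    [0,0,15,0,0,0],
  ],
)

```text
t: 11.52
eef_pos: [0.3949, 0.0235, 0.1872]
tcp_rot: [0.001, 1.0, -0.0, 0.001]
wrist_force: [-0.1, 0.8, -0.3]
grip_width: 0.0009
```

```bash
python3 - <<'E'
from h import *
im=bot.snapshot("scene");b=cv2.imread("pics/scene1.png")[:,:,::-1]
a=im[190:300,150:450];d=cv2.absdiff(im,b).max(2)[190:300,150:450]
save("scene10",np.vstack([cv2.resize(a,None,fx=2.6,fy=2.6),cv2.resize(np.repeat((d[...,None]>50).astype(np.uint8)*255,3,2),None,fx=2.6,fy=2.6)]))
print(bot.get_obs()["t"])
E
```

```text
11.575
```

View pics/scene10.png

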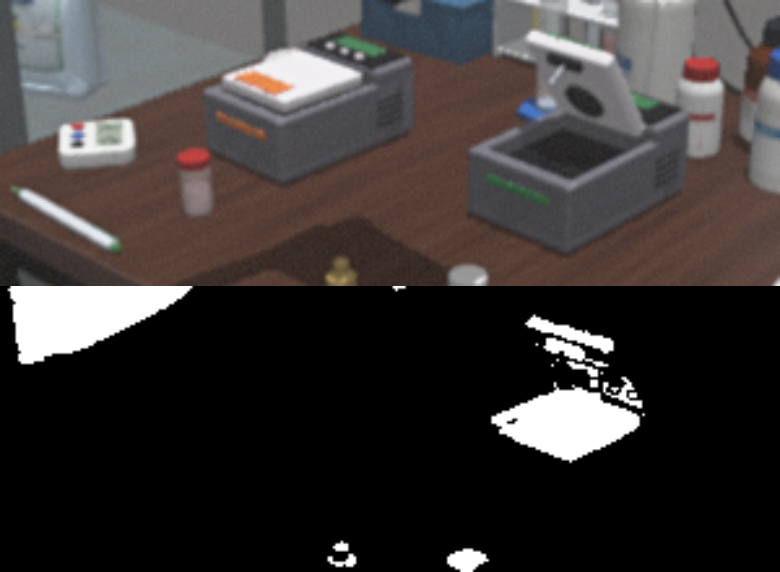

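The green hatch is wide open and steady, the orange one is shut, and the readers' outlines haven't changed. The differences at the weight and the white vial look like the arm's shadow. Handing in.

```bash
python3 -c "
from bench import bot
print(bot.hand_in())"
```

```text
the job is handed in; nothing more can be done
None
```

The green-pad reader is open. I pressed its pad once, about 7.5 mm down at roughly 3–4 N, held it for more than 0.5 s, then backed off, and the hatch sprang up. I handed in at about 11.6 s of the 27 s allowed.

**Last checks:** about 1 s after the hatch opened it was still wide open, with the gripper clear of everything. The orange hatch was shut. In the before/after scene pictures the readers' outlines had not moved. The small differences at the brass weight and the white vial look like the arm's shadow, since the arm never came near them. I did not measure the hatch angle; "wide open" is judged from the picture.

**One disagreement:** the real fingertips sit about 33 mm higher than the stated TCP. At the calculated pad height there was no contact force, and the scene view showed the gap. I found contact by force in small steps instead, at a reported z of about 0.038 where 0.071 was expected.

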